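Ratchet the hold-down clamp onto the picture frame

TASK

A picture frame lies on the mounting board next to two ratchet clamps. One clamp already has its steel finger across the frame; the other's finger is still swung clear of it. Work that second clamp's lever back and forth (stop posts leave no room for a full turn) until its finger has come round clockwise, square across the frame moulding. Turn it with the lever only, never by touching the finger, and leave the other clamp alone.

Things in the scene. Friction and masses are not known exactly. Their poses are not given: they have to be found in the camera images.
- dog: Steel clamp finger of the clamp to be worked: flat bar 22 mm wide, reaching 83 mm from the bolt, under the round ratchet head (66 mm across). Origin: on the vertical bolt axis (the lever's axis too), 12 mm above the table, at the underside of the clamp's 70 mm square foot; z up, x along the finger to its tip. Finger 27 to 37 mm, head's top 71 mm above the origin.
- bolt (a joint): Angle of bolt and finger, rad, growing clockwise from above. Starts at 0 to 0.35; at 1.75 the finger is exactly square across the frame moulding; a stop ends it at 1.80. Stiff (0.25 N m); clockwise swings of the lever drive it on; it stays where left (gives back at most 3 degrees).
- lever (a joint): Ratchet lever, rad, growing clockwise from above, from 0 to 1.05 between two 62 mm steel stop posts 60 mm from the axis; starts anywhere; at 0.52 it points straight away from the frame. Clockwise it drives the bolt (the first 0 to 20 degrees of a swing are lost; 3 N at the knob); anticlockwise it clicks back (1.5 N). At 5 N, as when the finger is home, it clicks over harmlessly.
- knob (a point): Black upright round knob at that lever's end: 24 mm across, 42 mm tall, vertical axis 105 mm from the bolt axis. This point: on the knob's axis, 17 mm below its top, 25 mm above the flat lever bar (18 mm wide) it stands on, 97 mm above the table.
- other_knob (a point): The same point on the like knob of the other clamp, whose finger already lies across the frame; the two clamps stand about 240 mm apart on the board. Not to be moved.

How it is judged:
By the outcome, as a careful person would: the job done as asked, in the order asked, and still so for the second after the job is handed in, with the robot touching nothing.
It also fails if it takes over 48 s, if anything falls off the work surface, if the arm or the gripper's body presses on something with over 40 N, if the wrist force passes 120 N, or if a joint passes its speed limit or range.

ROBOT

A 6-joint arm with a two-finger parallel gripper is mounted at the origin on the work surface. World frame = base frame: x ahead of the robot, y to its left, z up, the work surface at z = 0. Lengths are in mm, angles in rad, forces in N, time in s.
With the tool pointing down it reaches from about 275 to 850 mm from the base axis. Payload 19 kg.
Tool frame: the origin (TCP) lies on the front face of the gripper's body, between the roots of the fingers; the fingertips stand 73 mm ahead of it and the grasp point (between the pads) lies 54 mm ahead of it; z points along the fingers, y is the line along which they close (so a half turn about z gives the same grasp; the last joint's range is limited). The gripper opens to 85 mm and grips with 20 to 120 N. Pads are 22 mm wide; open, the fingers measure 114 mm over their backs; the gripper's body (76 mm by 85 mm) begins 54 mm behind the grasp point. The pads swing forward as they close: fully open they stand 13 mm farther back than shut.
Start: joints at [-1.265, 0.15, 1.437, -0, 1.554, -0.134], TCP at [244.784, -520.269, 303.867] pointing down, gripper open.
Joint ranges: [-2.8, 2.8], [-0.68, 2.1], [0.12, 2.68], [-1.39, 4.53], [0.16, 2.79], [-2.81, 2.81]. Speed limits (rad/s): [1.89, 1.89, 2.22, 3.01, 3.01, 3.01].

INTERFACE

Orientations are given as a unit quaternion [w, x, y, z].
In Python, from plant import env gives the robot as it stands.
- The arm moves only by the tool move_arm, never from a script. Its argument "rows" is a list that holds one entry, the list of rows, each a list of 7 numbers: the closure, from 0 (fully open) to 1 (shut), then the shift along the world's x, y, z normalised to -1 to 1, where 1 is 30 cm, then the turn, a rotation vector about the world's x, y, z normalised to -1 to 1, where 1 is pi rad. A call has 1 to 5 rows; each row is the pose to reach, as a shift and turn from the pose commanded when the call began, turning the shorter way round; what a row does not reach only later rows make up. A row lasts 1/12 s, in which the tool goes at most 41.7 mm and 7.16 degrees, less where a joint would pass 70% of its speed; a pose out of reach is approached as far as the arm can. A call with a number of a shift or a turn outside -1 to 1 is refused whole. A call with a gripper value outside its range is refused whole. The fingers move at their own pace and stop on an object; the grip force is fixed at half the most. Time passes only in rows, so rows that repeat a pose let the fingers close. It gives the time, the measured TCP pose, the force, the opening and the grip force at its end, in the units of the state.
- env.get_state(): the state, without advancing time (a new reading comes with each control period).
- env.read_camera(name): name is "side" or "top"; returns the picture (384x512x3 uint8, red, green, blue); there is no depth.
- env.calibration(name): a dict with "fx", "fy", "cx", "cy" (pixels), "k1" (the pictures are not rectified: a ray, as slopes to the right and down, at radius r is drawn at 1 + k1 r^2 times it, then the intrinsics apply), "R" (3x3) and "t" (3): a world point X has camera coordinates R X + t. Camera axes: x right, y down, z forward; pixel columns grow to the right and rows downward; lengths in mm; the calibration is good to about 2 mm. A picture is of the moment at which its call begins. calibration takes no time and is no camera call.
- env.finish_job(): hands the job in; it is judged then, once.
The state is a dict: "clock": time; "joint_positions": joint angles; "joint_velocities": joint speeds; "joint_torque": joint torques, N m; "eef_pos": TCP position; "ee_rot": TCP orientation; "ft_force": force on the tool from outside, world axes, zero at the start; "torque": the same for the moment, N m; "opening": finger opening in mm; "finger_force": force on a finger pad.
Only numpy, scipy, OpenCV 4.12 (cv2) and the standard library are available. Lean on these libraries where they do the work, as an engineer would, in place of code of your own. Each camera call takes 0.05 s, during which the arm holds its last target. There are 200 camera calls.

## Working session

There is one attempt and no reset: what is moved stays moved. The work goes in short steps, Python scripts to look and compute and a tool call to move; the robot and the scene stay as the last step left them, time stands still between calls to the robot, and variables do not carry over. Pictures are saved under pics/ and viewed, at most 10 in all, crops included, and the job is handed in when it is done.

Besides the shell and the picture viewer there is one more tool, called after "Call:" in YAML: its name, and indented under it one key for each argument. move_arm: Moves the arm, as the interface text tells. Its arguments: {"type":"object","properties":{"rows":{"type":"array"}},"required":["rows"]}

```bash
ls; mkdir -p pics; cat > h.py <<'E'
import numpy as np,cv2
from plant import env
def ray(n,u,v):
    c=env.calibration(n);d=np.array([(u-c['cx'])/c['fx'],(v-c['cy'])/c['fy']]);s=d.copy()
    for _ in range(20): s=d/(1+c['k1']*(s@s))
    R=np.array(c['R']);return -R.T@np.array(c['t']),R.T@np.array([s[0],s[1],1])
def onz(n,u,v,z):
    o,d=ray(n,u,v);return o+d*(z-o[2])/d[2]
def pix(n,X):
    c=env.calibration(n);p=np.array(c['R'])@np.array(X,float)+np.array(c['t']);s=p[:2]/p[2];s=s*(1+c['k1']*(s@s))
    return s*[c['fx'],c['fy']]+[c['cx'],c['cy']]
E
python3 - <<'E'
from h import *
for n in('top','side'):
    cv2.imwrite(f'pics/{n}0.png',env.read_camera(n)[:,:,::-1]); o,d=ray(n,256,192);print(n,o,d,env.calibration(n)['fx'])
print(env.get_state())
E
```

```text
pics
top [452.53709581 -40.53713794 874.42268438] [ 0.10717235  0.00625573 -0.9943023 ] 455.09005200478475
side [418.92988722 425.49122379 618.48801461] [ 0.18660073 -0.63957195 -0.74589845] 460.62993947607947
{'clock': 0.1, 'joint_positions': array([-1.26499243e+00,  1.50869782e-01,  1.43795924e+00,  2.44724846e-05,
        1.55380239e+00, -1.33999926e-01]), 'joint_velocities': array([-1.25228461e-03, -1.33138453e-03, -8.08631393e-04,  2.52288667e-04,
        5.66546224e-05,  4.27988118e-04]), 'joint_torque': array([ 5.34264647e-03, -7.14369893e+01, -5.71797967e+01, -1.84140358e-04,
        7.04913429e-03, -8.16053102e-05]), 'eef_pos': array([ 244.75446796, -520.13916607,  303.37735889]), 'ee_rot': array([-5.18513153e-04,  9.75918766e-01,  2.18133657e-01, -3.23715468e-05]), 'ft_force': array([ 0.50143514, -0.25452765, -0.15087977]), 'torque': array([ 0.01588073,  0.00996904, -0.03769746]), 'finger_force': 0.0, 'opening': 85.04793169799595}
```

View pics/top0.png

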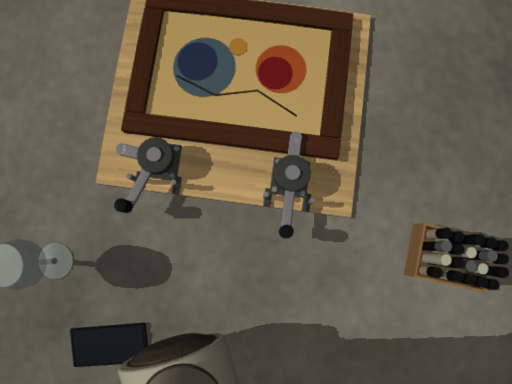

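View pics/side0.png

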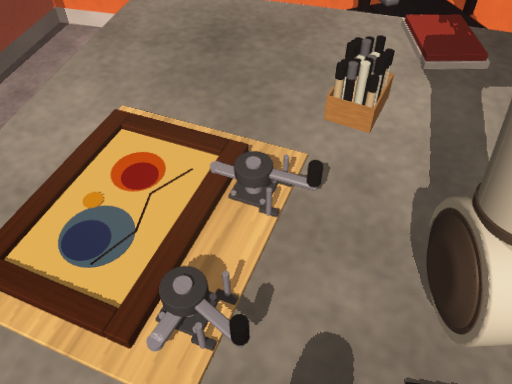

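The clamp to work is the left one in the top view: its head is at (154,155), the finger tip at (122,150) points away from the frame, and the knob is at (123,205). The other clamp has its head at (291,173) and its knob at (286,230). In the side view the working clamp has its head at (184,288) and its knob at (239,329). A wine glass stands near (56,261) in the top view.

```bash
python3 - <<'E'
from h import *
for nm,u,v,z in [('head',154,155,85),('knobtop',123,206,114),('tip',122,150,44),('ohead',291,173,83),('oknob',286,230,114),('frameL',126,129,30),('frameR',337,155,30),('glass',56,261,100),('glassbase',8,265,5),('screws',415,250,0),('phone',110,345,0)]:
    print(nm,onz('top',u,v,z).round(0))
for nm,u,v,z in [('head',184,284,83),('knobtop',240,322,114),('ohead',254,163,83)]: print('side',nm,onz('side',u,v,z).round(0))
for n in('top','side'):
    im=env.read_camera(n)
    p=(100,110,110,130) if n=='top' else (120,220,170,150)
    x,y,w,h=p;cv2.imwrite(f'pics/{n}c.png',cv2.resize(im[y:y+h,x-10 if n=='top' else x:x+w,::-1],None,fx=4,fy=4,interpolation=2))
a=cv2.imread('pics/topc.png');b=cv2.imread('pics/sidec.png');b=cv2.resize(b,(320,282*1));H=max(a.shape[0],b.shape[0]);
E
```

```text
head [600. 147.  85.]
knobtop [506. 190. 114.]
tip [616. 219.  44.]
ohead [573. -96.  83.]
oknob [472. -87. 114.]
frameL [660. 218.  30.]
frameR [ 617. -187.   30.]
glass [407. 310. 100.]
glassbase [389. 454.   5.]
screws [ 440. -345.    0.]
phone [245. 239.   0.]
side head [601. 149.  83.]
side knobtop [508. 195. 114.]
side ohead [574. -95.  83.]
```

View pics/topc.png

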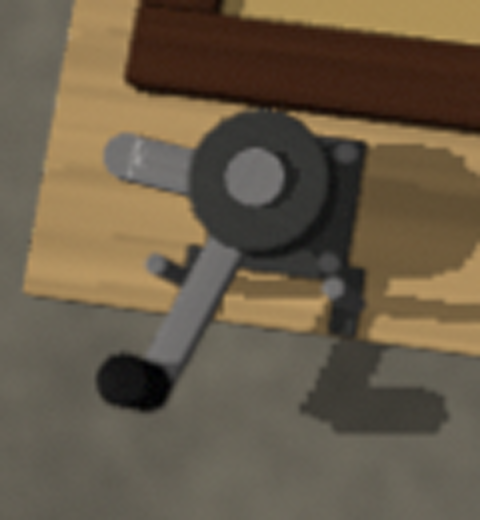

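View pics/sidec.png

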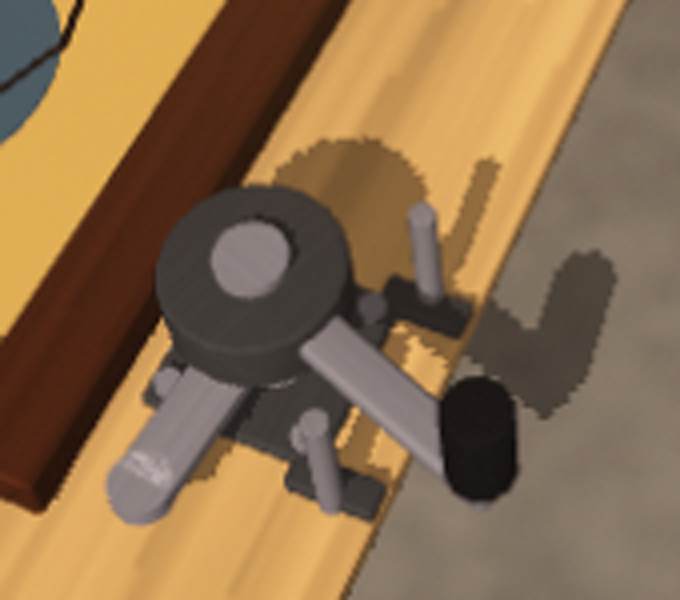

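The zoomed crops confirm it: the head axis is at about (601,148), the knob axis at about (507,192) with the lever at about 0.85, and the finger at about 0.28 rad. The finger needs about 1.47 rad more, clockwise. I'll use a loose fork of the fingers around the knob.

Call:
move_arm:
  rows:
    - [[0.3, 0.22, 0.593, 0, 0, 0, -0.173], [0.4, 0.22, 0.593, 0, 0, 0, -0.173], [0.4, 0.22, 0.593, 0, 0, 0, -0.173], [0.4, 0.22, 0.593, 0, 0, 0, -0.173], [0.4, 0.22, 0.593, 0, 0, 0, -0.173]]

```text
clock: 0.62
eef_pos: [311.2, -339.8, 303.9]
ee_rot: [-0.0, 0.998, -0.055, 0.0]
ft_force: [-0.9, 0.1, 0.5]
opening: 51.6
finger_force: 0.0
```

Call:
move_arm:
  rows:
    - [[0.4, 0.22, 0.593, 0, 0, 0, 0], [0.4, 0.22, 0.593, 0, 0, 0, 0], [0.4, 0.22, 0.593, 0, 0, 0, 0], [0.4, 0.22, 0.593, 0, 0, 0, 0], [0.4, 0.22, 0.593, 0, 0, 0, 0]]

```text
clock: 1.03
eef_pos: [377.2, -161.2, 304.1]
ee_rot: [-0.0, 0.999, -0.051, 0.0]
ft_force: [0.5, -1.6, -0.4]
opening: 51.2
finger_force: 0.0
```

Call:
move_arm:
  rows:
    - [[0.4, 0.22, 0.593, 0, 0, 0, 0], [0.4, 0.22, 0.593, 0, 0, 0, 0], [0.4, 0.22, 0.593, 0, 0, 0, 0], [0.4, 0.22, 0.593, 0, 0, 0, 0], [0.4, 0.22, 0.593, 0, 0, 0, 0]]

```text
clock: 1.45
eef_pos: [443.2, 16.9, 303.9]
ee_rot: [-0.0, 0.999, -0.051, 0.0]
ft_force: [0.5, -0.3, 0.1]
opening: 51.2
finger_force: 0.0
```

Call:
move_arm:
  rows:
    - [[0.4, 0.22, 0.593, 0, 0, 0, 0], [0.4, 0.22, 0.593, 0, 0, 0, 0], [0.4, 0.22, 0.593, 0, 0, 0, 0], [0.4, 0.22, 0.593, 0, 0, 0, 0], [0.4, 0.22, 0.593, 0, 0, 0, 0]]

```text
clock: 1.87
eef_pos: [509.3, 195.0, 303.4]
ee_rot: [-0.0, 0.999, -0.051, -0.0]
ft_force: [1.0, 0.2, -0.7]
opening: 51.2
finger_force: 0.0
```

Call:
move_arm:
  rows:
    - [[0.4, -0.007, -0.007, -0.12, 0, 0, 0], [0.4, -0.007, -0.007, -0.24, 0, 0, 0], [0.4, -0.007, -0.007, -0.35, 0, 0, 0], [0.4, -0.007, -0.007, -0.35, 0, 0, 0]]

```text
clock: 2.2
eef_pos: [504.4, 188.9, 192.8]
ee_rot: [0.001, 0.999, -0.052, -0.004]
ft_force: [-0.5, -0.2, -1.1]
opening: 51.7
finger_force: 0.0
```

```bash
python3 - <<'E'
from h import *
o=[]
for n,(x,y,w,h) in(('top',(60,110,160,150)),('side',(120,200,200,184))):
    im=env.read_camera(n)[y:y+h,x:x+w,::-1]; o.append(cv2.resize(im,(400,int(h*400/w)),interpolation=2)[:365])
H=min(a.shape[0] for a in o);cv2.imwrite('pics/d.png',np.hstack([a[:H] for a in o]))
E
```

```text
(no output)
```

View pics/d.png

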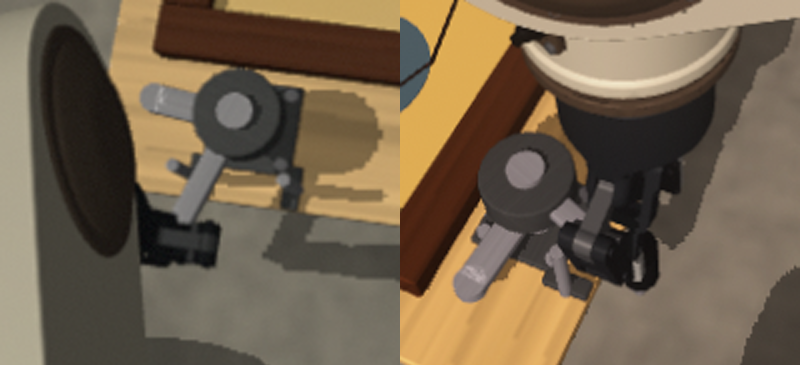

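The open fork is straddling the knob (top view, about (200,243) in the left crop) and the force readings are near zero, so I'll continue down.

Call:
move_arm:
  rows:
    - [[0.4, 0, 0, -0.06, 0, 0, 0], [0.4, 0, 0, -0.11, 0, 0, 0], [0.4, 0, 0, -0.155, 0, 0, 0], [0.6, 0, 0, -0.155, 0, 0, 0], [0.6, 0, 0, -0.155, 0, 0, 0]]

```text
clock: 2.72
eef_pos: [507.4, 189.3, 154.4]
ee_rot: [-0.0, 0.999, -0.052, 0.001]
ft_force: [0.7, 0.5, 0.3]
opening: 34.3
finger_force: 0.0
```

Call:
move_arm:
  rows:
    - [[0.6, -0.026, -0.057, 0, 0, 0, 0], [0.6, -0.035, -0.114, 0, 0, 0, 0], [0.6, -0.034, -0.171, 0, 0, 0, 0], [0.6, -0.024, -0.227, 0, 0, 0, 0], [0.6, -0.005, -0.281, 0, 0, 0, 0]]

```text
clock: 3.13
eef_pos: [505.7, 104.4, 155.0]
ee_rot: [-0.0, 0.999, -0.052, 0.001]
ft_force: [-1.3, 4.3, -0.6]
opening: 34.1
finger_force: 1.6
```

Call:
move_arm:
  rows:
    - [[0.6, 0, 0, 0, 0, 0, 0], [0.6, 0, 0, 0, 0, 0, 0]]

```text
clock: 3.3
eef_pos: [506.0, 104.6, 154.3]
ee_rot: [-0.0, 0.999, -0.053, 0.001]
ft_force: [-0.6, 0.7, 0.3]
opening: 34.4
finger_force: 0.2
```

Call:
move_arm:
  rows:
    - [[0.6, -0.023, 0.07, 0, 0, 0, 0], [0.6, -0.031, 0.144, 0, 0, 0, 0], [0.6, -0.023, 0.217, 0, 0, 0, 0], [0.6, -0.001, 0.284, 0, 0, 0, 0], [0.6, 0.036, 0.35, 0, 0, 0, 0]]

```text
clock: 3.72
eef_pos: [515.2, 211.8, 153.5]
ee_rot: [0.0, 0.999, -0.051, 0.0]
ft_force: [-2.4, -4.1, -0.3]
opening: 33.8
finger_force: 2.1
```

Call:
move_arm:
  rows:
    - [[0.6, 0, 0, 0, 0, 0, 0], [0.6, 0, 0, 0, 0, 0, 0]]

```text
clock: 3.88
eef_pos: [515.8, 211.0, 152.9]
ee_rot: [-0.0, 0.999, -0.051, 0.0]
ft_force: [1.0, -0.3, 0.1]
opening: 33.9
finger_force: 0.0
```

```bash
python3 - <<'E'
from h import *
o=[]
for n,(x,y,w,h) in(('top',(60,110,160,150)),('side',(120,200,200,184))):
    im=env.read_camera(n)[y:y+h,x:x+w,::-1]; o.append(cv2.resize(im,(400,int(h*400/w)),interpolation=2)[:365])
H=min(a.shape[0] for a in o);cv2.imwrite('pics/e.png',np.hstack([a[:H] for a in o]))
E
```

```text
(no output)
```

View pics/e.png

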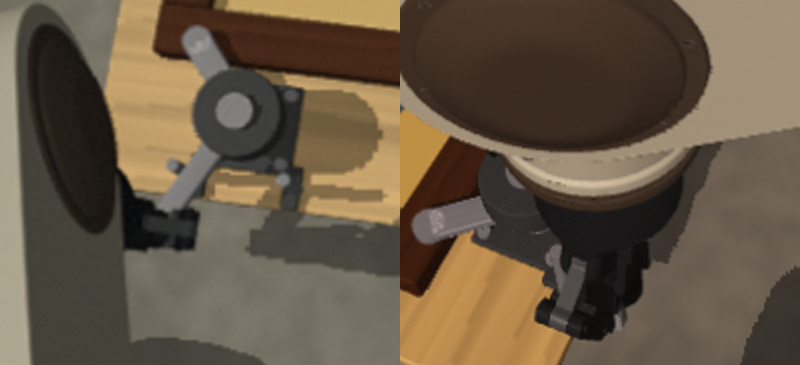

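The finger has turned clockwise. Its tip is now at crop (196,40), i.e. top pixel (138,126). I'll click the lever back and measure the finger angle.

Call:
move_arm:
  rows:
    - [[0.6, -0.036, -0.066, 0, 0, 0, 0], [0.6, -0.059, -0.133, 0, 0, 0, 0], [0.6, -0.067, -0.206, 0, 0, 0, 0], [0.6, -0.059, -0.28, 0, 0, 0, 0], [0.6, -0.036, -0.35, 0, 0, 0, 0]]

```text
clock: 4.4
eef_pos: [503.9, 103.4, 152.8]
ee_rot: [-0.0, 0.999, -0.052, -0.0]
ft_force: [-0.1, 1.2, -0.3]
opening: 33.9
finger_force: 0.5
```

```bash
cat >> h.py <<'E'
def finger():
    # gray bar pixels in an annulus 40..80 mm about the axis, at finger-top height z=49
    im=env.read_camera('top').astype(int);c=np.array([601,148]);pts=[]
    for u in range(95,215):
        for v in range(95,225):
            p=im[v,u]
            if p.max()-p.min()<22 and 85<p.mean()<200:
                X=onz('top',u,v,49)[:2]-c;r=np.hypot(*X)
                if 42<r<86 and X[0]>-15: pts.append(X)
    pts=np.array(pts);m=pts[np.hypot(*pts.T)<78].mean(0)
    print('n',len(pts),'angle',np.degrees(np.arctan2(m[1],m[0])),'rmax',np.hypot(*pts.T).max())
E
python3 - <<'E'
from h import *
finger()
# frame edge direction: dark-brown moulding outer edge nearest clamps, at z~30
im=env.read_camera('top').astype(int);P=[]
for u in range(180,330,3):
    for v in range(175,110,-1):
        p=im[v,u]
        if p[0]<95 and p[0]-p[2]>22: P.append(onz('top',u,v,32)[:2]);break
P=np.array(P);l=cv2.fitLine(P[:,None].astype(np.float32),cv2.DIST_HUBER,0,.01,.01).ravel();print(len(P),l, np.degrees(np.arctan2(l[1],l[0])))
E
```

```text
n 435 angle 30.650779607501455 rmax 85.51853810702437
49 [ 1.1412373e-01  9.9346656e-01  6.2171643e+02 -6.4146431e+01] 83.44691
```

Call:
move_arm:
  rows:
    - [[0.6, -0.023, 0.07, 0, 0, 0, 0], [0.6, -0.031, 0.144, 0, 0, 0, 0], [0.6, -0.026, 0.2, 0, 0, 0, 0], [0.6, -0.014, 0.25, 0, 0, 0, 0], [0.6, -0.014, 0.25, 0, 0, 0, 0]]

```text
clock: 4.92
eef_pos: [500.6, 182.0, 152.5]
ee_rot: [-0.0, 0.999, -0.051, 0.0]
ft_force: [-0.3, -2.0, -0.8]
opening: 34.5
finger_force: 0.5
```

```bash
python3 - <<'E'
from h import *
finger()
E
```

```text
n 226 angle 0.4578639232631373 rmax 82.36743033194388
```

Call:
move_arm:
  rows:
    - [[0.6, 0.008, 0.021, 0, 0, 0, 0], [0.6, 0.015, 0.042, 0, 0, 0, 0], [0.6, 0.015, 0.042, 0, 0, 0, 0]]

```text
clock: 5.22
eef_pos: [505.8, 192.9, 152.4]
ee_rot: [-0.0, 0.999, -0.052, 0.0]
ft_force: [-1.3, -0.9, 1.4]
opening: 34.1
finger_force: 0.8
```

Call:
move_arm:
  rows:
    - [[0.6, -0.004, -0.02, 0, 0, 0, 0], [0.6, -0.004, -0.02, 0, 0, 0, 0]]

```text
clock: 5.38
eef_pos: [504.2, 185.6, 152.4]
ee_rot: [-0.0, 0.999, -0.052, 0.0]
ft_force: [0.5, -0.0, 0.7]
opening: 34.0
finger_force: 0.0
```

```bash
python3 - <<'E'
from h import *
finger()
im=env.read_camera('top')[90:240,90:340,::-1];cv2.imwrite('pics/f.png',cv2.resize(im,None,fx=3.2,fy=3.2,interpolation=2))
E
```

```text
n 226 angle -5.604742075623437 rmax 82.67302009213685
```

View pics/f.png

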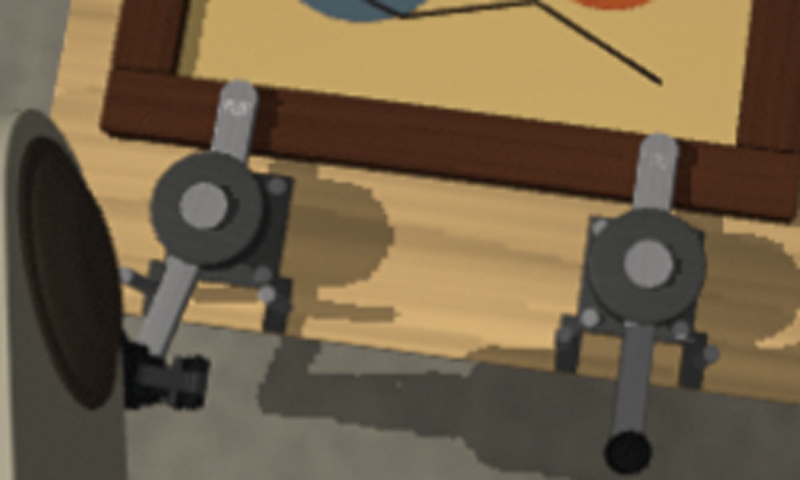

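The finger now lies across the moulding (tip at crop (238,92)), nearly square. I'll check its own axis with a centreline fit that doesn't depend on my estimate of the bolt axis.

```bash
cat >> h.py <<'E'
def axis():
    im=env.read_camera('top')[90:170,130:200];im=cv2.resize(im,None,fx=4,fy=4,interpolation=cv2.INTER_CUBIC).astype(int)
    m=((im.max(2)-im.min(2)<30)&(im.mean(2)>85));C=[]
    for v in range(m.shape[0]):
        w=np.flatnonzero(m[v])
        if len(w)<15: continue
        a,b=w.min(),w.max()
        if b-a<60:
            X=onz('top',(a+b)/2/4+130-.375,v/4+90-.375,49)[:2]
            if 645<X[0]<673: C.append(X)
    C=np.array(C);l=cv2.fitLine(C[:,None].astype(np.float32),cv2.DIST_HUBER,0,.01,.01).ravel();l=l*np.sign(l[0])
    print('axis',len(C),np.degrees(np.arctan2(l[1],l[0])),'y at x=601',C.mean(0)+l[:2]*(601-C[:,0].mean())/l[0])
E
python3 -c "
from h import *
axis()"
```

```text
axis 58 -7.4018526 y at x=601 [601.         149.92679784]
```

Call:
move_arm:
  rows:
    - [[0.6, 0, 0, 0.03, 0, 0, 0], [0.4, 0, 0, 0.12, 0, 0, 0], [0.4, 0, 0, 0.24, 0, 0, 0], [0.4, 0, 0, 0.36, 0, 0, 0], [0.4, 0, 0, 0.45, 0, 0, 0]]

```text
clock: 5.95
eef_pos: [504.3, 186.6, 291.2]
ee_rot: [-0.0, 0.999, -0.052, 0.001]
ft_force: [0.4, 0.8, 0.3]
opening: 51.2
finger_force: 0.0
```

Call:
move_arm:
  rows:
    - [[0.4, -0.22, -0.4, 0, 0, 0, 0], [0.4, -0.22, -0.4, 0, 0, 0, 0], [0.4, -0.22, -0.4, 0, 0, 0, 0], [0.4, -0.22, -0.4, 0, 0, 0, 0], [0.4, -0.22, -0.4, 0, 0, 0, 0]]

```text
clock: 6.37
eef_pos: [437.1, 64.5, 288.5]
ee_rot: [0.0, 0.999, -0.053, 0.001]
ft_force: [0.1, 0.2, 0.4]
opening: 51.0
finger_force: 0.0
```

```bash
python3 - <<'E'
from h import *
finger();axis()
im=env.read_camera('top')[80:240,80:340,::-1];cv2.imwrite('pics/g.png',cv2.resize(im,None,fx=3,fy=3,interpolation=2))
E
```

```text
Traceback (most recent call last):
  File "h.py", line 19, in finger
    X=onz('top',u,v,49)[:2]-c;r=np.hypot(*X)
      ~~~^^^^^^^^^^^^^^
  File "h.py", line 8, in onz
    o,d=ray(n,u,v);return o+d*(z-o[2])/d[2]
        ~~~^^^^^^^
  File "h.py", line 4, in ray
    c=env.calibration(n);d=np.array([(u-c['cx'])/c['fx'],(v-c['cy'])/c['fy']]);s=d.copy()
ValueError: time passes only in moves, steps and waits
```

```bash
sed -i 's/^def ray/import functools\ncal=functools.lru_cache(None)(env.calibration)\ndef ray/; s/c=env.calibration(n)/c=cal(n)/' h.py; python3 - <<'E'
from h import *
print(env.get_state()['clock']);im=env.read_camera('top')[80:240,80:340,::-1];cv2.imwrite('pics/g.png',cv2.resize(im,None,fx=3,fy=3,interpolation=2))
finger();axis()
E
```

```text
6.4167
n 222 angle -5.50699266770953 rmax 82.67302009213685
axis 58 -7.4791 y at x=601 [601.         150.03924565]
```

View pics/g.png

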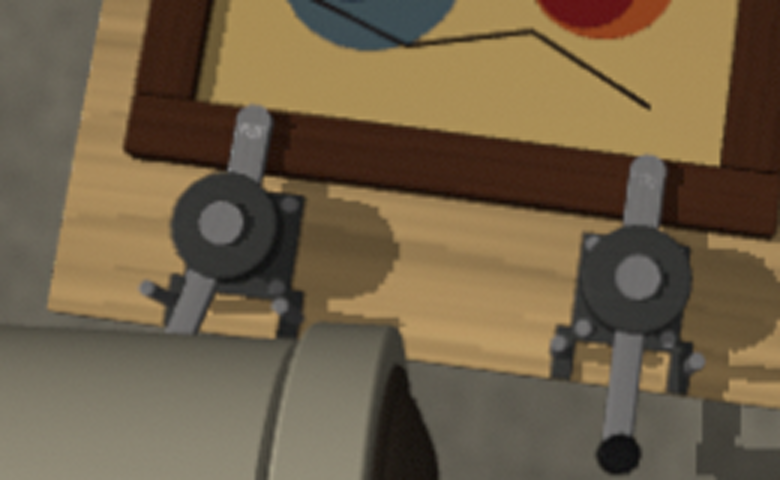

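The finger has stayed put, square across the moulding to within about 1° (tip at crop (255,120)). The other clamp hasn't moved and the arm is clear.

```bash
python3 -c "
from plant import env
print(env.finish_job())"
```

```text
the job is handed in; nothing more can be done
None
```

The second clamp's finger now lies square across the frame moulding, to within about 1° by camera; I turned it with the lever only, left the other clamp alone, and handed the job in at about 6.5 s.

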